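Hold back the belt tension arm of the bench sander for a belt change

TASK

The belt is off the bench edge sander and a new one is about to be slipped on. Loosen the black wing knob that clamps the tension arm by about a quarter turn anticlockwise, then swing the arm by its red handle towards the drive drum, past all the clicks of its ratchet until it is fully back at its stop, and hold it there: finish while still holding the handle, with the arm on your hand and not resting on the pawl, and leave the knob loose. Do not disturb the things lying around the machine.

Things in the scene. Friction and masses are not known exactly. Their poses are not given: they have to be found in the camera images.
- sander: green cast base of the sander, 200 x 410 x 45 mm high, motor at one end; origin at the middle of its underside, on the table. Its x points away from the operator's side, its y along the base from the tension arm's end to the motor end, z up. Stands anywhere on the bench, turned a little
- knob_grip (a point): black wing knob on the toothed quadrant: a bar 46 mm long, 14 mm thick, 38 mm tall on a disc 44 mm across; this point is on its upright axis, 15 mm below the bar's top and 22 mm above the disc's top. Its x axis runs along the bar and turns with it; a yellow line on top marks the +x half
- clamp_knob (a joint): turn of the wing knob in rad: 0 is fully tight, grows anticlockwise seen from above, up to 2.4. The arm is clamped below about 0.8 and free above 1.0. Stiff: it takes up to 0.4 N m, and stays where it is left
- handle_grip (a point): upright red handle at the free end of the tension arm, a cylinder 26 mm across and 50 mm tall; this point is at its centre, on its axis, 148 mm from the pivot axis
- handle: the same red handle, which can spin freely on its 12 mm steel stem; origin at the middle of its underside, 25 mm below its centre and 24 mm above the arm, z up along its axis
- pivot (a point): point on the upright pivot axis of the tension arm, at the handle's middle height
- tension_arm (a joint): swing of the tension arm about its pivot in rad: 0 is fully out, where it starts; grows clockwise seen from above, the handle going in sander +y towards the drive drum; end stop at 0.48. Its spring pushes back 7 N at the handle at 0 to 14 N at 0.48, the ratchet adds 2 to 4 N. Clicks at about 0.16, 0.28 and 0.39; let go, the arm falls back onto the pawl at the last click passed
- flask_a_mid (a point): steel casting flask, an upright tube 44 mm across and 80 mm tall (with a white collar); this point is its centre. Leave it alone
- flask_b_mid (a point): steel casting flask, an upright tube 44 mm across and 80 mm tall (open, no collar); this point is its centre. Leave it alone
- flask_c_mid (a point): steel casting flask, an upright tube 44 mm across and 80 mm tall (with a white collar); this point is its centre. Leave it alone
- wax_base_mid (a point): green wax wheel lying on a black rubber base 80 mm across, 22 mm tall together, on the table by the motor end; this point is at its centre. Leave it alone
- casting_mid (a point): small brass spoked wheel, 53 mm across and 7 mm thick, lying on the sander's work rest; this point is its centre. Leave it alone
- hex_key_mid (a point): small dark hex key, 60 x 22 mm and 6 mm thick, lying on the top of the sander's base between the tension arm and the motor; this point is at the middle of its long leg. Leave it alone
- lamp_mid (a point): glass spirit lamp 76 mm across and 84 mm tall beside the motor end; this point is on its axis, 30 mm up. Leave it alone

How it is judged:
By the outcome, as a careful person would: the job done as asked, in the order asked, and still so for the second after the job is handed in, while the arm keeps its last pose, push and grip.
It also fails if it takes over 48 s, if anything falls off the work surface, if the arm or the gripper's body presses on something with over 40 N, if the wrist force passes 120 N, or if a joint passes its speed limit or range.

ROBOT

A 7-joint arm with a two-finger parallel gripper is mounted at the origin on the work surface. World frame = base frame: x ahead of the robot, y to its left, z up, the work surface at z = 0. Lengths are in mm, angles in rad, forces in N, time in s.
With the tool pointing down it reaches from about 400 to 875 mm from the base axis. Payload 4.4 kg.
Tool frame: the origin (TCP) lies on the mounting face of the last link; the fingertips stand 173 mm ahead of it and the grasp point (between the pads) lies 155 mm ahead of it; z points along the fingers, y is the line along which they close (so a half turn about z gives the same grasp; the last joint's range is limited). The gripper opens to 85 mm and grips with 20 to 120 N. Pads are 22 mm wide; open, the fingers measure 114 mm over their backs; the gripper's body (76 mm by 85 mm) begins 54 mm behind the grasp point. The pads swing forward as they close: fully open they stand 13 mm farther back than shut.
Start: joints at [1.077, 0.628, 0.038, 1.517, -0.027, 0.996, -0.02], TCP at [269.687, -591.426, 404.713] pointing down, gripper open.
Joint ranges: [-3.06, 3.06], [-0.37, 2.12], [-1.25, 1.32], [0.18, 2.47], [-1.1, 4.24], [0.23, 1.98], [-2.94, 2.94]. Speed limits (rad/s): [2.57, 2.57, 3.14, 3.14, 3.14, 3.14, 3.14].

INTERFACE

Orientations are given as [roll, pitch, yaw] about the fixed x, y, z axes, in that order (R = Rz(yaw) Ry(pitch) Rx(roll)).
In Python, from cell import * gives the robot as it stands. The module is installed in compiled form; this text tells all that it offers.
- The arm moves only by the tool jog_arm, never from a script. Its argument "steps" is a list of rows, each a list of 7 numbers: the opening, from -1 (shut) to 1 (fully open), so that 0 is half open, then the shift along the tool's x, y, z as a fraction of full scale, then the turn, a rotation vector about the tool's x, y, z as a fraction of full scale. A call has 1 to 10 rows; each row shifts and turns the commanded pose from where the row before left it, along the tool's axes as they then stand; what a row does not reach is not made up. Full scale, the value 1, is 500 mm for a shift and 2 rad for a turn. A row lasts 1/8 s, in which the tool goes at most 62.5 mm and 10.7 degrees, less where a joint would pass 70% of its speed; a pose out of reach is approached as far as the arm can. A call with a number of a shift or a turn outside -1 to 1 is refused whole. A call with a gripper value outside its range is refused whole. The fingers move at their own pace and stop on an object; the grip force is fixed at half the most. Time passes only in rows, so rows that do not move let the fingers close. It gives the time, the measured TCP pose, the force, the opening and the grip force at its end, in the units of the state.
- read_state(): the state, without advancing time (a new reading comes with each control period).
- get_image(name): name is "scene" or "top" or "wrist"; returns a dict with "pixels" (384x512x3 uint8, red, green, blue), "depth" (384x512 float32, mm along the optical axis (not along the pixel's ray), 0 where there is no reading), "vertical_fov" (degrees; the focal length in pixels is half the picture's height over the tangent of half this angle, whatever the lens; pixels are square), "cx", "cy" (the principal point, pixels), "k1" (the pictures are not rectified: a ray, as slopes to the right and down, at radius r is drawn at 1 + k1 r^2 times it, then the intrinsics apply), "R" (3x3) and "t" (3): a world point X has camera coordinates R X + t. Camera axes: x right, y down, z forward; pixel columns grow to the right and rows downward; lengths in mm; the calibration is good to about 2 mm. A picture is of the moment at which its call begins.
- finish_job(): hands the job in; it is judged then, once.
The state is a dict: "clock": time; "qpos": joint angles; "qd": joint speeds; "tau": joint torques, N m; "eef_pos": TCP position; "tool_rot": TCP orientation; "force": force on the tool from outside, world axes, zero at the start; "torque": the same for the moment, N m; "width": finger opening in mm; "gripper_force": force on a finger pad.
Only numpy, scipy, OpenCV 4.12 (cv2) and the standard library are available. Lean on these libraries where they do the work, as an engineer would, in place of code of your own. Each camera call takes 0.05 s, during which the arm holds its last target. There are 200 camera calls.

## Working session

There is one attempt and no reset: what is moved stays moved. The work goes in short steps, Python scripts to look and compute and a tool call to move; the robot and the scene stay as the last step left them, time stands still between calls to the robot, and variables do not carry over. Pictures are saved under pics/ and viewed, at most 10 in all, crops included, and the job is handed in when it is done.

Besides the shell and the picture viewer there is one more tool, called as name([rows], argument=value, ...), one row to a line, values as JSON. jog_arm: Moves the arm, as the interface text tells. Shift numbers are shares of 500 mm and turn numbers shares of 2 rad, none past 1 either way. Its arguments: {"type":"object","properties":{"steps":{"type":"array"}},"required":["steps"]}

```bash
mkdir -p pics
cat > h.py <<'E'
import numpy as np, cv2, pickle
from cell import *
def grab(n):
    d=get_image(n); h=384
    d['f']=h/2/np.tan(np.radians(d['vertical_fov'])/2); return d
def K(d): return np.array([[d['f'],0,d['cx']],[0,d['f'],d['cy']],[0,0,1]])
def rays(d,uv):
    uv=np.array(uv,float).reshape(-1,1,2)
    s=cv2.undistortPoints(uv,K(d),np.array([d['k1'],0,0,0,0])).reshape(-1,2)
    return np.c_[s,np.ones(len(s))]
def on_plane(d,uv,z):
    R=np.array(d['R']);t=np.array(d['t']);r=rays(d,uv)@R;c=-R.T@t
    return c+r*((z-c[2])/r[:,2])[:,None]
def by_depth(d,uv):
    R=np.array(d['R']);t=np.array(d['t']);uv=np.array(uv,int).reshape(-1,2)
    z=d['depth'][uv[:,1],uv[:,0]]
    return (rays(d,uv)*z[:,None]-t)@R
def proj(d,X):
    return cv2.projectPoints(np.array(X,float).reshape(-1,1,3),cv2.Rodrigues(np.array(d['R']))[0],np.array(d['t'],float),K(d),np.array([d['k1'],0,0,0,0]))[0].reshape(-1,2)
E
python3 - <<'E'
from h import *
for n in ("scene","top"):
    d=grab(n); pickle.dump(d,open(n+'.pkl','wb'))
    cv2.imwrite(f'pics/{n}0.png',cv2.resize(d['pixels'][:,:,::-1],(800,600)))
    R=np.array(d['R']);print(n,d['f'],d['cx'],d['cy'],d['k1'],-R.T@d['t'],R[2],(d['depth']==0).mean())
s=read_state();print(s)
E
```

```text
scene 378.19529254583597 259.1315010763063 187.2001867850546 0.021023400025338795 [ 830.57582642 -233.42754069  754.15233756] [-0.35199702  0.41028581 -0.8412869 ] 0.0038248697916666665
top 446.0653934283987 251.218318678879 188.4561977992825 -0.14473999583768665 [ 485.09861208   91.23409216 1076.7537903 ] [ 0.09152678  0.00203184 -0.99580054] 0.004038492838541667
{'clock': 0.1, 'qpos': array([ 1.07717027,  0.62926605,  0.03846439,  1.51826144, -0.02700687,
        0.99631249, -0.01999191]), 'qd': array([ 1.01713099e-03, -1.66332319e-03,  3.19522882e-04, -2.18371843e-03,
        6.15253372e-05,  1.23667038e-03,  2.10195144e-03]), 'tau': array([ 4.05347877e-03, -5.64525139e+01,  1.23102453e+00, -1.93973690e+01,
        1.14176146e-02,  5.38817636e-03,  2.61167514e-05]), 'eef_pos': array([ 269.59499718, -591.16614261,  403.87520541]), 'tool_rot': array([-3.13986399e+00,  2.38751265e-05,  4.27814700e-01]), 'force': array([ 0.77836782,  0.37871346, -0.52148617]), 'torque': array([-0.02148609,  0.03421378,  0.04909722]), 'gripper_force': 0.0, 'width': 85.3168960136476}
```

View pics/scene0.png

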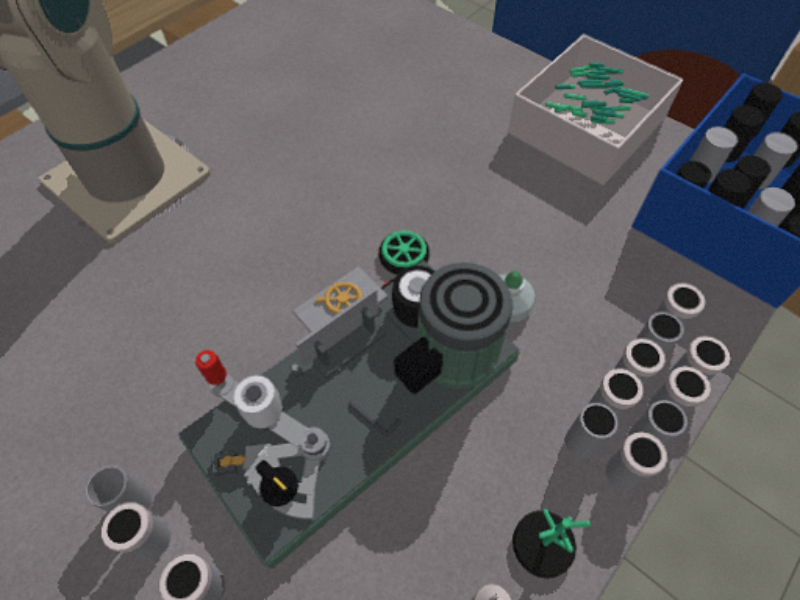

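View pics/top0.png

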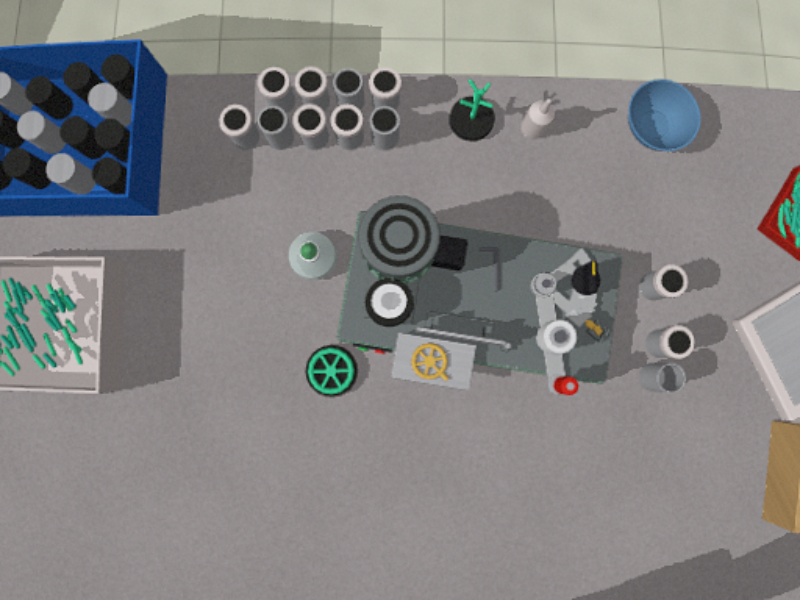

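The scene view shows the knob at about (278,485), the red handle at (210,367) and the pivot at (314,440), all in 800-px coordinates. In the top view the same things are at (586,275), (566,386) and (545,284), with three flasks to the right at (670,281), (676,341) and (664,377).

Run:
```python
from h import *
ims=[]
for n,(u,v),box in (("top",(375,176),(335,140,440,260)),("scene",(178,308),(110,210,235,350))):
    d=pickle.load(open(n+'.pkl','rb')); p=d['pixels']; hsv=cv2.cvtColor(p,cv2.COLOR_RGB2HSV)
    H,S,V=[hsv[:,:,i].astype(int) for i in range(3)]
    x0,y0,x1,y1=box
    m=np.zeros((384,512),bool); m[y0:y1,x0:x1]=1
    masks={'red':m&((H<6)|(H>174))&(S>170)&(V>90),'yel':m&(H>20)&(H<32)&(S>150)&(V>120),'blk':m&(V<40)}
    for k,mm in masks.items():
        nl,lab,st,ce=cv2.connectedComponentsWithStats(mm.astype(np.uint8))
        for i in range(1,nl):
            if st[i,4]<8: continue
            ys,xs=np.where(lab==i); P=by_depth(d,np.c_[xs,ys])
            print(n,k,st[i],ce[i].round(1),'med',np.median(P,0).round(1),'z5,95',np.percentile(P[:,2],[2,50,98]).round(1))
            if k=='yel':
                pc=on_plane(d,np.c_[xs,ys],np.median(P[:,2])); print('  line',cv2.fitLine(pc[:,:2].astype(np.float32),2,0,.01,.01).ravel())
            if k=='red' :
                top=P[P[:,2]>np.percentile(P[:,2],98)-6]; print('  top',top.mean(0).round(1),len(top))
    ims.append(cv2.resize(p[y0:y1,x0:x1,::-1],(400,500),interpolation=cv2.INTER_CUBIC))
    if n=='top':
        # flasks & clear points
        for q in [(429,180),(433,218),(425,241),(348,181),(357,215),(375,176)]:
            print(q,by_depth(d,[q]).round(1), on_plane(d,[q],80).round(1))
        # base corners: green base upper face z~45
        print('corners',on_plane(d,[(398,163),(388,243),(231,136),(217,219)],45).round(1))
cv2.imwrite('pics/crop.png',np.hstack(ims))
```

```text
top red [355 241  15  12 115] [361.5 246.3] med [ 451.3 -142.7  127.5] z5,95 [ 90.3 127.5 131.4]
  top [ 450.6 -148.4  128.5] 74
top yel [379 167   2   9  17] [379.5 171.2] med [ 615.8 -189.8  108.8] z5,95 [107.4 108.8 112.1]
  line [ 9.9999815e-01  1.9164174e-03  6.1562604e+02 -1.9027821e+02]
top yel [376 205   4   5   8] [377.2 207.1] med [ 539.3 -199.1   53.7] z5,95 [51.5 53.7 56.8]
  line [ 8.7425792e-01  4.8546174e-01  5.3897858e+02 -1.9976266e+02]
top yel [381 209   3   4  10] [382.  210.5] med [ 530.8 -209.4   60.5] z5,95 [56.1 60.5 63. ]
  line [ 8.9051485e-01  4.5495418e-01  5.3091711e+02 -2.0898872e+02]
top blk [367 168  17  21 144] [376.  179.2] med [ 599.3 -182.9   99. ] z5,95 [ 70.3  99.  111.2]
top blk [424 173  12  14  39] [428.8 181.3] med [ 594.2 -316.4   80.7] z5,95 [ 77.6  80.7 322.3]
top blk [432 177   5   4  10] [434.2 178.6] med [ 603.3 -327.8   81.4] z5,95 [79.1 81.4 83. ]
top blk [429 212  11  10  30] [434.7 215.4] med [ 520.5 -328.8   81.5] z5,95 [79.1 81.5 84.4]
top blk [434 222   6   4   8] [437.  223.4] med [ 501.  -332.6   82.7] z5,95 [80.3 82.7 83.8]
(42
[... 166 characters left out ...]
03.6   80. ]]
(348, 181) [[ 596.1 -125.3   81.1]] [[ 596.2 -125.5   80. ]]
(357, 215) [[ 518.2 -137.1  115.6]] [[ 519.5 -145.5   80. ]]
(375, 176) [[ 606.1 -182.7   99. ]] [[ 608.4 -188.    80. ]]
corners [[ 644.6 -254.4   45. ]
 [ 455.8 -227.4   45. ]
 [ 703.4  142.4   45. ]
 [ 508.1  171.6   45. ]]
scene red [125 224  19  22 238] [135.1 235.4] med [ 461.2 -152.9  121.4] z5,95 [ 87.8 121.4 132.2]
  top [ 462.7 -153.   142.6] 100
scene yel [175 306   8   7  20] [178.8 308.8] med [ 617.4 -190.5  110.7] z5,95 [109.8 110.7 113.5]
  line [ 9.9997860e-01  6.5419558e-03  6.1692444e+02 -1.9050371e+02]
scene blk [164 295  27  29 497] [176.9 309.8] med [ 607.9 -193.7   75.4] z5,95 [ 68.8  75.4 112.4]
```

View pics/crop.png

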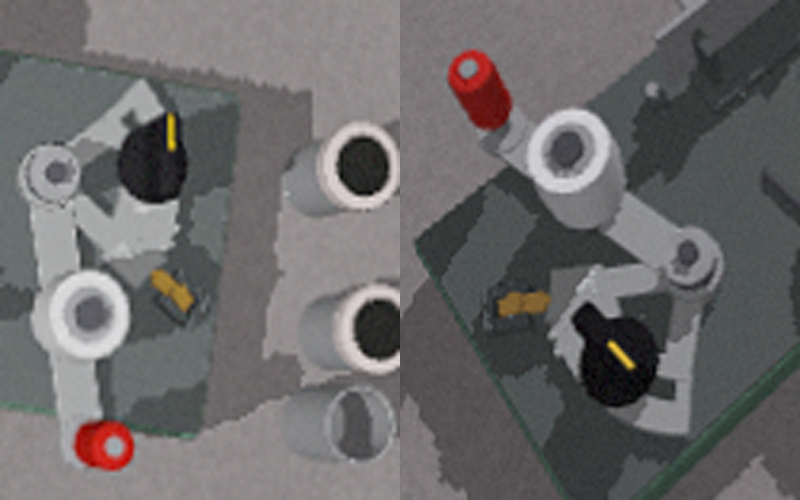

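The crop shows the bar's yellow line at (171,113)–(171,150) in the top half and (610,342)–(633,366) in the scene half. The handle's stem top is at (115,446) and (468,68), and the pivot at (57,173) and (688,252). I'll triangulate these next.

Run:
```python
from h import *
T=pickle.load(open('top.pkl','rb'));S=pickle.load(open('scene.pkl','rb'))
tp=lambda x,y:(335+x*105/400,140+y*120/500)
sp=lambda x,y:(110+(x-400)*125/400,210+y*140/500)
def tri(a,b):
    A=[];
    P=[np.c_[d['R'],d['t']] for d in(T,S)]
    r=[rays(T,[a])[0,:2],rays(S,[b])[0,:2]]
    X=cv2.triangulatePoints(P[0],P[1],r[0].reshape(2,1),r[1].reshape(2,1)).ravel();X=X[:3]/X[3]
    return X.round(1), (proj(T,X)-a).round(1),(proj(S,X)-b).round(1)
for n,a,b in (('stemtop',(115,446),(468,68)),('pivot',(57,173),(688,252)),('line in',(171,150),(610,342)),('line out',(171,114),(633,366)),('roller',(90,314),(569,150))):
    print(n,*tri(tp(*a),sp(*b)))
for d,n,pts in ((T,'rest',[(275,232),(297,240),(300,217),(322,220),(331,245)]),):
    print(by_depth(d,pts).round(1))
# heights along arm and handle in scene
d=S
ys,xs=np.mgrid[215:275,115:150]; P=by_depth(d,np.c_[xs.ravel(),ys.ravel()])
p=d['pixels'][ys.ravel(),xs.ravel()].astype(int); red=(p[:,0]>90)&(p[:,1]<60)
for z in range(80,150,6):
    q=P[red&(abs(P[:,2]-z)<3)]
    if len(q): print(z,len(q),q.mean(0).round(1))
gr=(p.min(1)>100)&(P[:,2]>30)
print('grey',np.median(P[gr],0),np.percentile(P[gr][:,2],[10,50,90]))
```

```text
stemtop [ 450.  -150.7  128.8] [[-0.4 -0.2]] [[-0.5  0. ]]
pivot [ 596.4 -129.4   77. ] [[-0.5 -0.5]] [[-0.9  0.1]]
line in [ 606.3 -191.1  105.1] [[-0.5 -0.4]] [[-0.8  0.1]]
line out [ 625.  -190.8  108.4] [[-0.3 -0.3]] [[-0.6  0.1]]
roller [ 518.5 -140.9  110.1] [[-0.5 -0.4]] [[-0.7  0.1]]
[[ 479.9   38.7   70.8]
 [ 462.2  -11.7   63.4]
 [ 513.6  -15.5   89.7]
 [ 506.8  -60.5  115.2]
 [ 449.3 -100.8   -0.9]]
86 13 [ 461.7 -151.3   86.5]
92 24 [ 461.4 -153.5   92.3]
98 16 [ 461.6 -151.9   98. ]
104 27 [ 461.4 -152.1  104.3]
110 19 [ 461.3 -155.   109.8]
116 22 [ 461.8 -152.1  115.7]
122 23 [ 461.4 -152.8  121.3]
128 77 [ 456.2 -152.2  129. ]
134 31 [ 453.9 -151.1  131.5]
grey [ 461.80303516 -152.20115477   58.36214607] [ 56.054518    58.36214607 132.86823641]
```

jog_arm([
  [0,0.105,-0.05,0,0,0,0],
  [0,0.105,-0.05,0,0,0,0],
  [0,0.105,-0.05,0,0,0,0],
  [0,0.105,-0.05,0,0,0,0],
  [0,0.105,-0.05,0,0,0,0],
  [0,0.105,-0.05,0,0,0,0],
  [0,0.105,-0.05,0,0,0,0],
  [0,0.105,-0.05,0,0,0,0],
  [0,0.105,-0.05,0,0,0,0],
])

```text
clock: 1.23
eef_pos: [607.2, -189.1, 404.4]
tool_rot: [-3.141, 0.001, 0.428]
force: [0.9, -0.2, 0.4]
width: 43.1
gripper_force: 0.0
```

jog_arm([
  [0,0,0,0,0,0,0.07],
  [0,0,0,0,0,0,0.07],
  [0,0,0,0,0,0,0.074],
  [0,0,0,0,0,0,0],
  [0,0,0,0,0,0,0],
])

```text
clock: 1.85
eef_pos: [606.2, -190.6, 404.5]
tool_rot: [-3.141, 0.0, 0.002]
force: [-0.2, 0.5, 0.3]
width: 42.6
gripper_force: 0.0
```

Run:
```python
from h import *
s=read_state();print(s['clock'],s['qpos'].round(3),s['eef_pos'].round(1),s['tool_rot'].round(4),s['width'],s['force'])
d=grab('wrist');pickle.dump(d,open('w1.pkl','wb'))
cv2.imwrite('pics/w1.png',cv2.resize(d['pixels'][:,:,::-1],(800,600)))
```

```text
1.85 [ 0.171  0.611  0.15   1.563 -0.104  0.975 -1.217] [ 606.2 -190.6  404.5] [-3.1414e+00  5.0000e-04  2.3000e-03] 42.63967766999775 [-0.24335657  0.53580722  0.31572373]
```

View pics/w1.png

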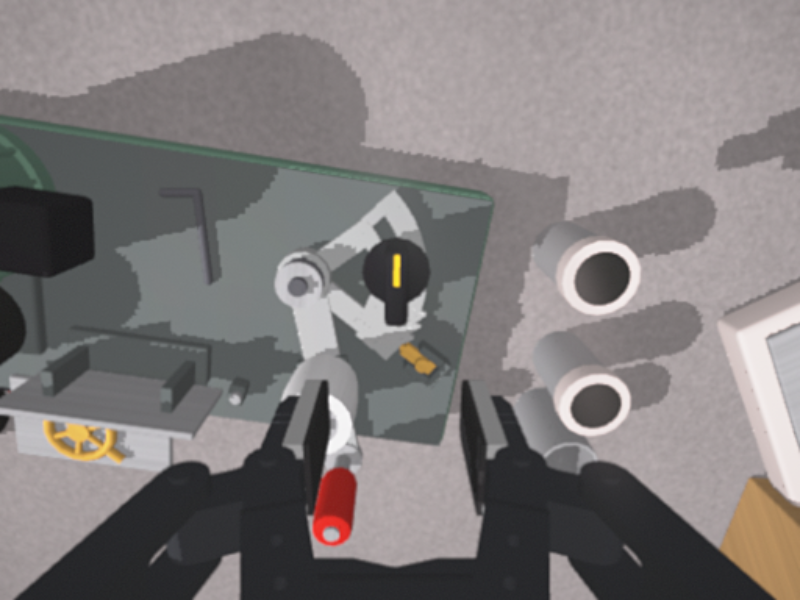

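The wrist view shows the knob's bar upright at x≈397. The yellow line spans rows 255–287, so the bar is square to the fingers. Next I'll measure its axis.

Run:
```python
from h import *
d=pickle.load(open('w1.pkl','rb'));h=cv2.cvtColor(d['pixels'],cv2.COLOR_RGB2HSV)
m=(h[...,0]>20)&(h[...,0]<35)&(h[...,1]>150)&(h[...,2]>130);m[:,:240]=0;m[:150]=0;m[190:]=0
ys,xs=np.where(m);P=on_plane(d,np.c_[xs,ys],109);print(len(P),P.min(0),P.max(0),P.mean(0),cv2.fitLine(P[:,:2].astype(np.float32),2,0,.01,.01).ravel(),np.median(by_depth(d,np.c_[xs,ys]),0))
# disc + bar: dark pixels
g=d['pixels'].max(2);k=(g<45);k[:,:225]=0;k[:,280:]=0;k[:145]=0;k[212:]=0
ys,xs=np.where(k);Q=by_depth(d,np.c_[xs,ys]);
D=Q[(Q[:,2]>66)&(Q[:,2]<78)];B=Q[(Q[:,2]>100)&(Q[:,2]<118)]
for q in(D,B):print(len(q),np.percentile(q,2,axis=0).round(1),np.percentile(q,98,axis=0).round(1))
(c,r)=cv2.minEnclosingCircle(D[:,:2].astype(np.float32));print(c,r)
```

```text
96 [ 608.04421282 -194.36291456  109.        ] [ 626.2062725  -190.00549913  109.        ] [ 616.86598464 -192.01304018  109.        ] [ 9.9931937e-01 -3.6889415e-02  6.1686597e+02 -1.9201305e+02] [ 617.26548647 -191.76334507  111.90753482]
5 [ 589.6 -205.7   73.5] [ 592.9 -200.9   76. ]
44 [ 586.9 -199.   107.1] [ 606.6 -193.5  111.8]
(591.1988525390625, -203.48300170898438) 3.0077290534973145
```

jog_arm([
  [0,-0.001,0.002,0.1,0,0,0],
  [0,0,0,0.1,0,0,0],
  [0,0,0,0.06,0,0,0],
  [0,0,0,0.03,0,0,0],
  [0,0,0,0.018,0,0,0],
  [0,0,0,0,0,0,0],
])

```text
clock: 2.65
eef_pos: [606.0, -191.8, 251.1]
tool_rot: [3.141, -0.001, -0.0]
force: [-0.4, -0.7, 0.4]
width: 43.1
gripper_force: 0.0
```

jog_arm([
  [-1,0,0,0,0,0,0],
  [-1,0,0,0,0,0,0],
  [-1,0,0,0,0,0,0],
  [-1,0,0,0,0,0,0],
  [-1,0,0,0,0,0,0],
  [-1,0,0,0,0,0,0],
])

```text
clock: 3.4
eef_pos: [606.3, -191.5, 252.0]
tool_rot: [-3.142, -0.002, -0.0]
force: [-1.3, 2.1, 5.7]
width: 13.3
gripper_force: 59.7
```

jog_arm([
  [-1,0,0,0,0,0,-0.05],
  [-1,0,0,0,0,0,-0.075],
  [-1,0,0,0,0,0,-0.075],
  [-1,0,0,0,0,0,-0.075],
  [-1,0,0,0,0,0,-0.075],
])

```text
clock: 4.03
eef_pos: [606.1, -190.8, 252.0]
tool_rot: [3.142, -0.002, 0.704]
force: [-1.7, 3.1, 5.7]
width: 13.3
gripper_force: 60.1
```

jog_arm([
  [-1,0,0,0,0,0,-0.075],
  [-1,0,0,0,0,0,-0.075],
  [-1,0,0,0,0,0,-0.075],
  [-1,0,0,0,0,0,-0.075],
  [-1,0,0,0,0,0,-0.075],
  [-1,0,0,0,0,0,-0.05],
  [-1,0,0,0,0,0,0],
  [-1,0,0,0,0,0,0],
])

```text
clock: 5.03
eef_pos: [605.5, -190.4, 252.0]
tool_rot: [-3.141, -0.001, 1.551]
force: [-4.1, 3.1, 9.0]
width: 13.3
gripper_force: 60.2
```

jog_arm([
  [0,0,0,0,0,0,0],
  [0,0,0,0,0,0,0],
  [0,0,0,0,0,0,0],
  [0,0,0,0,0,0,0],
  [0,0,0,-0.06,0,0,0],
  [0,0,0,-0.12,0,0,0],
  [0,0,0,-0.12,0,0,0],
  [0,0,0,0,0,0,0],
  [0,0,0,0,0,0,0],
])

```text
clock: 6.15
eef_pos: [605.4, -191.8, 400.4]
tool_rot: [-3.141, 0.0, 1.55]
force: [-0.4, 0.4, -0.8]
width: 42.6
gripper_force: 0.0
```

Run:
```python
from h import *
s=read_state();print(s['clock'],s['qpos'].round(3),s['eef_pos'].round(1),s['tool_rot'].round(4),s['width'],s['force'])
d=grab('wrist');pickle.dump(d,open('w2.pkl','wb'))
cv2.imwrite('pics/w2.png',cv2.resize(d['pixels'][:,:,::-1],(800,600)))
d=grab('scene');pickle.dump(d,open('s2.pkl','wb'))
```

```text
6.15 [ 0.485  0.633 -0.374  1.559  0.26   1.     0.015] [ 605.4 -191.8  400.4] [-3.1410e+00  2.0000e-04  1.5496e+00] 42.573998522924605 [-0.39147559  0.3868144  -0.78773541]
```

View pics/w2.png

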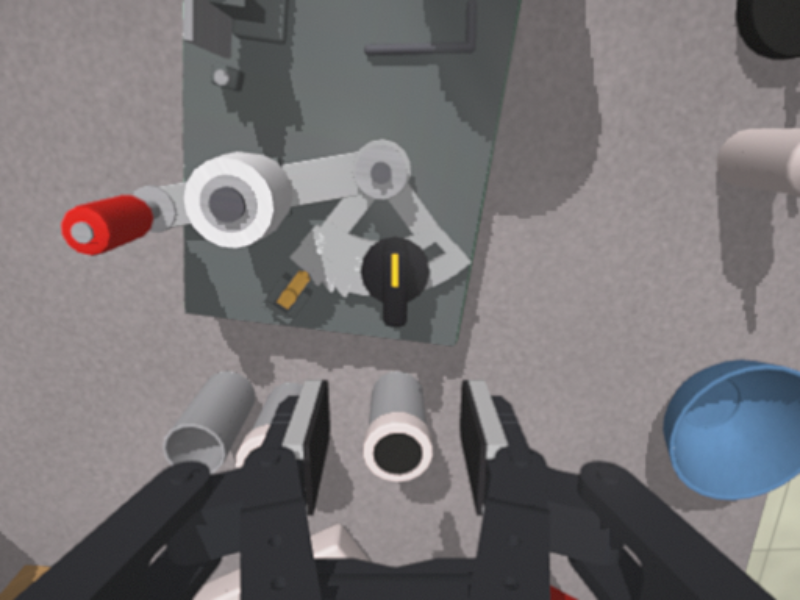

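The knob has followed the quarter turn: the yellow line is upright again at (395,270) after the tool's 1.55 rad turn. The handle's stem top is at (82,233).

jog_arm([
  [0,0.025,-0.104,0,0,0,0],
  [0,0.025,-0.104,0,0,0,0],
  [0,0.026,-0.104,0,0,0,0],
  [0.2,0,0,0,0,0,0.086],
  [0.2,0,0,0,0,0,0.086],
  [0.2,0,0,0,0,0,0.086],
  [0.2,0,0,0,0,0,0.086],
  [0.2,0,0,0,0,0,0.086],
  [0.2,0,0,0,0,0,0.086],
  [0.2,0,0,0,0,0,0.086],
])

```text
clock: 7.5
eef_pos: [450.2, -150.3, 399.4]
tool_rot: [-3.14, 0.003, 0.34]
force: [0.4, 0.2, 0.7]
width: 51.0
gripper_force: 0.0
```

jog_arm([
  [0.2,0,0,0,0,0,0.086],
  [0.2,0,0,0,0,0,0.086],
  [0.2,0,0,0,0,0,0],
  [0.2,0,0,0,0,0,0],
])

```text
clock: 8.0
eef_pos: [450.5, -150.3, 400.0]
tool_rot: [-3.141, 0.002, 0.005]
force: [0.2, -0.2, 0.1]
width: 51.0
gripper_force: 0.0
```

Run:
```python
from h import *
d=pickle.load(open('w2.pkl','rb'));print('w2 stem',on_plane(d,[(52.5,149)],130))
s=read_state();print(s['clock'],s['qpos'].round(3),s['eef_pos'].round(1),s['tool_rot'].round(4),s['width'])
d=grab('wrist');h=cv2.cvtColor(d['pixels'],cv2.COLOR_RGB2HSV)
m=((h[...,0]<6)|(h[...,0]>174))&(h[...,1]>170)&(h[...,2]>80);m[300:]=0
ys,xs=np.where(m);P=by_depth(d,np.c_[xs,ys]);t=P[(P[:,2]>125)&(P[:,2]<138)]
print(len(P),len(t),np.median(P,0),t.min(0),t.max(0),t.mean(0))
```

```text
w2 stem [[ 451.24318821 -152.38911404  130.        ]]
8.0 [ 0.258  0.388  0.006  1.995 -0.003  0.76  -1.299] [ 450.5 -150.3  400. ] [-3.1412e+00  1.5000e-03  4.9000e-03] 50.959875694507176
620 512 [ 458.05729534 -148.38948265  130.66323006] [ 441.82040956 -162.73193101  125.52605413] [ 465.53769747 -139.94392852  132.90280491] [ 454.91882952 -151.03129792  130.69045739]
```

jog_arm([
  [0.2,0.002,0.002,0.1,0,0,0],
  [0.2,0,0,0.08,0,0,0],
  [0.2,0,0,0.06,0,0,0],
  [0.2,0,0,0.04,0,0,0],
  [0.2,0,0,0,0,0,0],
  [-1,0,0,0,0,0,0],
  [-1,0,0,0,0,0,0],
  [-1,0,0,0,0,0,0],
  [-1,0,0,0,0,0,0],
  [-1,0,0,0,0,0,0],
])

```text
clock: 9.3
eef_pos: [451.9, -151.1, 261.8]
tool_rot: [3.142, -0.002, 0.002]
force: [-1.0, 1.9, 6.6]
width: 24.7
gripper_force: 58.8
```

jog_arm([
  [-1,-0.0012,-0.0118,0,0,0,0],
  [-1,-0.0012,-0.0118,0,0,0,0],
  [-1,-0.0003,-0.0118,0,0,0,0],
  [-1,-0.0003,-0.0118,0,0,0,0],
  [-1,0,0,0,0,0,0],
])

```text
clock: 9.93
eef_pos: [450.3, -130.8, 261.8]
tool_rot: [3.137, -0.003, -0.001]
force: [-1.3, -8.0, 4.5]
width: 24.2
gripper_force: 59.1
```

jog_arm([
  [-1,0.0007,-0.0118,0,0,0,0],
  [-1,0.0007,-0.0118,0,0,0,0],
  [-1,0.0016,-0.0118,0,0,0,0],
  [-1,0.0016,-0.0118,0,0,0,0],
  [-1,0.0025,-0.0115,0,0,0,0],
  [-1,0.0025,-0.0115,0,0,0,0],
  [-1,0,0,0,0,0,0],
])

```text
clock: 10.8
eef_pos: [454.2, -96.5, 261.7]
tool_rot: [3.136, -0.001, -0.002]
force: [-2.8, -11.0, 6.7]
width: 24.7
gripper_force: 59.5
```

jog_arm([
  [-1,0.0034,-0.0114,0,0,0,0],
  [-1,0.0034,-0.0114,0,0,0,0],
  [-1,0,0,0,0,0,0],
  [-1,0,0,0,0,0,0],
])

```text
clock: 11.3
eef_pos: [457.2, -85.7, 261.7]
tool_rot: [3.136, 0.0, -0.003]
force: [-4.4, -12.6, 7.5]
width: 24.6
gripper_force: 59.5
```

jog_arm([
  [-1,0.002,-0.006,0,0,0,0],
  [-1,0.002,-0.006,0,0,0,0],
  [-1,0,0,0,0,0,0],
  [-1,0,0,0,0,0,0],
])

```text
clock: 11.8
eef_pos: [459.1, -80.0, 261.7]
tool_rot: [3.136, 0.001, -0.003]
force: [-4.2, -13.6, 8.1]
width: 25.2
gripper_force: 59.5
```

jog_arm([
  [-1,0.002,-0.005,0,0,0,0],
  [-1,0.002,-0.005,0,0,0,0],
  [-1,0,0,0,0,0,0],
  [-1,0,0,0,0,0,0],
])

```text
clock: 12.3
eef_pos: [459.7, -78.7, 261.7]
tool_rot: [3.131, 0.003, -0.008]
force: [-7.7, -24.6, 10.4]
width: 24.6
gripper_force: 60.2
```

Run:
```python
from h import *
d=grab('top');cv2.imwrite('pics/t3.png',cv2.resize(d['pixels'][120:280,320:460,::-1],(525,600),interpolation=cv2.INTER_CUBIC));pickle.dump(d,open('t3.pkl','wb'))
s=read_state();print(s['eef_pos'],s['force'],s['torque'])
```

```text
[459.67731051 -78.75040797 261.71064114] [ -7.58936247 -24.20107464   9.30907607] [-4.95462007  1.51988957  0.00636945]
```

View pics/t3.png

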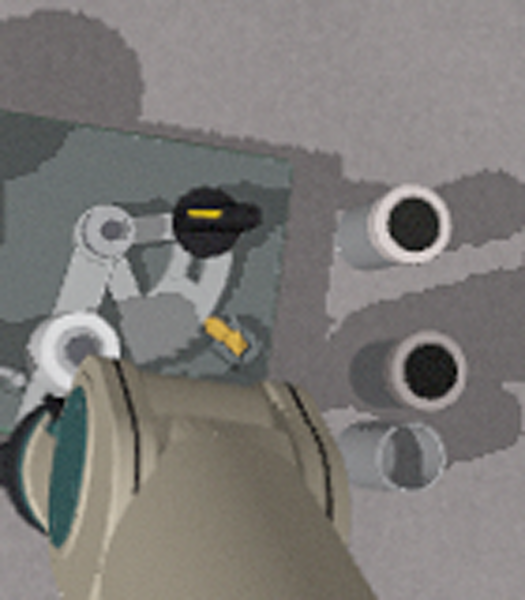

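The push rose from 14 N to 25 N over only 1.3 mm of travel, so the arm is against its stop. The view shows the knob line at (205,213) turned a quarter, the arm swung, and the flasks at (412,224), (430,370) and (412,457) untouched.

jog_arm([
  [-1,0,0,0,0,0,0],
  [-1,0,0,0,0,0,0],
  [-1,0,0,0,0,0,0],
  [-1,0,0,0,0,0,0],
])

```text
clock: 12.85
eef_pos: [459.7, -78.7, 261.7]
tool_rot: [3.131, 0.003, -0.008]
force: [-8.0, -24.1, 10.0]
width: 24.7
gripper_force: 60.2
```

```bash
python3 -c "
from cell import *
s=read_state();print(s['eef_pos'],s['force'],s['width']);print(finish_job())"
```

```text
[459.67114957 -78.74448862 261.69291282] [ -7.95789269 -24.08598505   9.99725693] 24.704998808928796
the job is handed in; nothing more can be done
None
```

The job is handed in at 12.9 s: the knob is loosened about 1.55 rad and left loose, and the gripper is holding the tension arm by its handle, pushing about 25 N against what the force rise shows is its end stop; nothing around the machine was seen to move.

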